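# Sort three salt cellars by feel

## Task

The three lidded black salt cellars look alike, but one holds a full salt block, one a half-used block and one is nearly empty: lift them by their knobs to feel which is which. Stand the full one on the bamboo board and the nearly empty one inside the steel tray, and leave the half-used one standing on the counter where you found it. Keep the cellars upright, set them down gently without dropping them, and leave everything else where it is.

Things in the scene. Friction and masses are not known exactly. Their poses are not given: they have to be found in the camera images.
- cellar_a: round black ceramic salt cellar, one of three alike, 84 mm across; sealed lid 86 mm across, top at 80 mm; on it a bamboo knob 26 mm across, from 80 to 112 mm. Weighs 0.25 kg plus the hidden salt block: 0.55 kg (full), 0.27 kg (half used) or 0.03 kg (nearly empty), give or take a tenth; which holds which differs every time. Origin: centre of the underside, z up
- cellar_b: round black ceramic salt cellar, one of three alike, 84 mm across; sealed lid 86 mm across, top at 80 mm; on it a bamboo knob 26 mm across, from 80 to 112 mm. Weighs 0.25 kg plus the hidden salt block: 0.55 kg (full), 0.27 kg (half used) or 0.03 kg (nearly empty), give or take a tenth; which holds which differs every time. Origin: centre of the underside, z up
- cellar_c: round black ceramic salt cellar, one of three alike, 84 mm across; sealed lid 86 mm across, top at 80 mm; on it a bamboo knob 26 mm across, from 80 to 112 mm. Weighs 0.25 kg plus the hidden salt block: 0.55 kg (full), 0.27 kg (half used) or 0.03 kg (nearly empty), give or take a tenth; which holds which differs every time. Origin: centre of the underside, z up
- board: bamboo cutting board, 240 mm (its x) by 200 mm (its y), on feet, top face 30 mm above the counter, fixed to the counter; a yellow plastic clamp, up to 67 mm high, grips its +x edge near y = +55 mm and reaches in over the board to x = +88 mm. Origin: at counter height under the board's middle, z up
- tray: shallow stainless steel tray, 210 mm (its x) by 190 mm (its y), 22 mm high, walls and floor 3 mm, fixed to the counter. Origin: centre of the underside, z up
- tumbler_1: frosted glass tumbler, 72 mm across, 100 mm high; bystander. Origin: centre of the underside
- tumbler_2: frosted glass tumbler, 72 mm across, 100 mm high; bystander. Origin: centre of the underside
- poacher: coral red egg poacher cup, 94 mm across with two tabs (136 mm over them), 42 mm high; bystander. Origin: centre of the underside
- pinch_bowl: small white bowl, 62 mm across, 28 mm high; bystander. Origin: centre of the underside
Things that resemble listed ones, but are neither listed nor needed, are in the scene too. What is shaped like the cellar_a but purple or turquoise is not meant.

How it is judged:
At the end, for the whole second after the job is handed in: By weight: the full cellar stands on the board (centre within 90 mm of its middle along its x, 70 mm along y), the nearly empty one flat on the tray's floor, the half-used one on the counter within 50 mm of where it stood; all upright within 0.1 rad and at rest (angle between each of cellar_a, cellar_b, cellar_c's own z axis and vertical below 0.1 rad and linear speed of each of cellar_a, cellar_b, cellar_c below 0.02 m/s and ((x of cellar_a in the frame of board between -0.09 and 0.09 m and y of cellar_a in the frame of board between -0.07 and 0.07 m and contact force between cellar_a and board above 6.3 N) or (x of cellar_b in the frame of board between -0.09 and 0.09 m and y of cellar_b in the frame of board between -0.07 and 0.07 m and contact force between cellar_b and board above 6.3 N) or (x of cellar_c in the frame of board between -0.09 and 0.09 m and y of cellar_c in the frame of board between -0.07 and 0.07 m and contact force between cellar_c and board above 6.3 N)) and ((x of cellar_a in the frame of tray between -0.075 and 0.075 m and y of cellar_a in the frame of tray between -0.065 and 0.065 m and contact force between cellar_a and tray between 1.5 and 3.8 N and z of cellar_a in the frame of tray below 0.008 m) or (x of cellar_b in the frame of tray between -0.075 and 0.075 m and y of cellar_b in the frame of tray between -0.065 and 0.065 m and contact force between cellar_b and tray between 1.5 and 3.8 N and z of cellar_b in the frame of tray below 0.008 m) or (x of cellar_c in the frame of tray between -0.075 and 0.075 m and y of cellar_c in the frame of tray between -0.065 and 0.065 m and contact force between cellar_c and tray between 1.5 and 3.8 N and z of cellar_c in the frame of tray below 0.008 m)) and ((x of cellar_a in the frame of board between -0.09 and 0.09 m and y of cellar_a in the frame of board between -0.07 and 0.07 m and contact force between cellar_a and board above 6.3 N) or (x of cellar_a in the frame of tray between -0.075 and 0.075 m and y of cellar_a in the frame of tray between -0.065 and 0.065 m and contact force between cellar_a and tray between 1.5 and 3.8 N and z of cellar_a in the frame of tray below 0.008 m) or distance of cellar_a from where it was at the start of the episode below 0.05 m) and ((x of cellar_b in the frame of board between -0.09 and 0.09 m and y of cellar_b in the frame of board between -0.07 and 0.07 m and contact force between cellar_b and board above 6.3 N) or (x of cellar_b in the frame of tray between -0.075 and 0.075 m and y of cellar_b in the frame of tray between -0.065 and 0.065 m and contact force between cellar_b and tray between 1.5 and 3.8 N and z of cellar_b in the frame of tray below 0.008 m) or distance of cellar_b from where it was at the start of the episode below 0.05 m) and ((x of cellar_c in the frame of board between -0.09 and 0.09 m and y of cellar_c in the frame of board between -0.07 and 0.07 m and contact force between cellar_c and board above 6.3 N) or (x of cellar_c in the frame of tray between -0.075 and 0.075 m and y of cellar_c in the frame of tray between -0.065 and 0.065 m and contact force between cellar_c and tray between 1.5 and 3.8 N and z of cellar_c in the frame of tray below 0.008 m) or distance of cellar_c from where it was at the start of the episode below 0.05 m)); the robot touches nothing.
It fails at once if a cellar is tipped by more than 0.5 rad (angle between any of cellar_a, cellar_b, cellar_c's own z axis and vertical above 0.5 rad).
It fails at once if a cellar is dropped or slammed: faster than 0.35 m/s within 10 mm of the counter, tray or board under it ((linear speed of cellar_a above 0.35 m/s and (height (world z) of cellar_a below 0.013 m or (x of cellar_a in the frame of board between -0.12 and 0.12 m and y of cellar_a in the frame of board between -0.1 and 0.1 m and z of cellar_a in the frame of board below 0.04 m))) or (linear speed of cellar_b above 0.35 m/s and (height (world z) of cellar_b below 0.013 m or (x of cellar_b in the frame of board between -0.12 and 0.12 m and y of cellar_b in the frame of board between -0.1 and 0.1 m and z of cellar_b in the frame of board below 0.04 m))) or (linear speed of cellar_c above 0.35 m/s and (height (world z) of cellar_c below 0.013 m or (x of cellar_c in the frame of board between -0.12 and 0.12 m and y of cellar_c in the frame of board between -0.1 and 0.1 m and z of cellar_c in the frame of board below 0.04 m)))).
It fails at once if a bystander is moved by more than 30 mm or tipped (distance of any of tumbler_1, tumbler_2, poacher, pinch_bowl from where it was at the start of the episode above 0.03 m or angle between any of tumbler_1, tumbler_2, poacher, pinch_bowl's own z axis and vertical above 0.4 rad).
It also fails if it takes over 64 s, if anything falls off the work surface, if the arm or the gripper's body presses on something with over 40 N, if the wrist force passes 120 N, or if a joint passes its speed limit or range.

## Robot

A 7-joint arm with a two-finger parallel gripper is mounted at the origin on the work surface. World frame = base frame: x ahead of the robot, y to its left, z up, the work surface at z = 0. Lengths are in m, angles in rad, forces in N, time in s.
With the tool pointing down it reaches from about 0.4 to 0.85 m from the base axis. Payload 10.4 kg.
Tool frame: the origin (TCP) lies between the finger pads; the fingertips stand ahead of it and the grasp point (between the pads) lies 5 mm behind it (manip.tip_extent is the z of the fingertips in the tool frame, in m); z points along the fingers, y is the line along which they close (so a half turn about z gives the same grasp; the last joint's range is limited). The gripper opens to 85 mm and grips with 20 to 120 N. Pads are 22 mm wide; open, the fingers measure 114 mm over their backs; the gripper's body (76 mm by 85 mm) begins 54 mm behind the grasp point. The pads swing forward as they close: fully open they stand 13 mm farther back than shut.
Start: joints at [-1.135, 0.332, -0.065, 1.46, 0.022, 1.35, -0.088], TCP at [0.277, 0.56, 0.245] pointing down, gripper open.
Joint ranges: [-2.6, 2.6], [-0.5, 2.12], [-1.47, 1.34], [0.16, 2.42], [-1.27, 4.41], [0.06, 2.06], [-2.6, 2.6]. Speed limits (rad/s): [2.22, 2.22, 2.79, 2.79, 3.14, 3.14, 3.14].

## Interface

Orientations are given as a unit quaternion [x, y, z, w].
In Python, from workcell import status, viewer, manip gives the robot as it stands.
- The arm moves only by the tool play_rows, never from a script. Its argument "plan" is one flat list of numbers, 7 for each row, row after row: the turn, a rotation vector about the tool's x, y, z in degrees, then the shift along the tool's x, y, z in m, then the opening, from 0 (shut) to 1 (fully open). In form: [ax, ay, az, dx, dy, dz, grip, ax, ay, az, dx, dy, dz, grip, ...]. A call has 1 to 20 rows; each row is the pose to reach, as a shift and turn from the pose commanded when the call began, along the tool's axes at that moment; what a row does not reach only later rows make up. A row lasts 1/8 s, in which the tool goes at most 62.5 mm and 10.7 degrees, less where a joint would pass 70% of its speed; a pose out of reach is approached as far as the arm can. A call with a gripper value outside its range is refused whole. The fingers move at their own pace and stop on an object; "squeeze" is the grip in N (left out, the last holds). Time passes only in rows, so rows that repeat a pose let the fingers close. It gives the time, the measured TCP pose, the force, the opening and the grip force at its end, in the units of the state.
- status.get_obs(): the state, without advancing time (a new reading comes with each control period).
- viewer.camera(name): name is "side" or "top" or "wrist"; returns the picture (420x560x3 uint8, red, green, blue); there is no depth.
- viewer.camera_model(name): a dict with "fx", "fy", "cx", "cy" (pixels), "D" ([k1, k2, p1, p2, k3] as OpenCV has them; the pictures are not rectified), "R" (3x3) and "t" (3): a world point X has camera coordinates R X + t. Camera axes: x right, y down, z forward; pixel columns grow to the right and rows downward; lengths in m; the calibration is good to about 2 mm. A picture is of the moment at which its call begins: read the wrist's pose just before it. camera_model takes no time and is no camera call; for the wrist camera it gives the pose at the moment of the call.
- manip.hand_in(): hands the job in; it is judged then, once.
The state is a dict: "clock": time; "joint_pos": joint angles; "joint_velocities": joint speeds; "tau": joint torques, N m; "position": TCP position; "ee_rot": TCP orientation; "ft_force": force on the tool from outside, world axes, zero at the start; "torque": the same for the moment, N m; "grip_width": opening from 0.0 (shut) to 1.0 (fully open); "grasp_force": force on a finger pad.
Only numpy, scipy, OpenCV 4.12 (cv2) and the standard library are available. Lean on these libraries where they do the work, as an engineer would, in place of code of your own. Each camera call takes 0.05 s, during which the arm holds its last target. There are 200 camera calls.

## Working session

There is one attempt and no reset: what is moved stays moved. The work goes in short steps, Python scripts to look and compute and a tool call to move; the robot and the scene stay as the last step left them, time stands still between calls to the robot, and variables do not carry over. Pictures are saved under pics/ and viewed, at most 10 in all, crops included, and the job is handed in when it is done.

Besides the shell and the picture viewer there is one more tool, called after ">>>" in YAML: its name, and indented under it one key for each argument. play_rows: Moves the arm, as the interface text tells. Its arguments: {"type":"object","properties":{"plan":{"type":"array","items":{"type":"number"}},"squeeze":{"type":"number"}},"required":["plan"]}

```bash
mkdir -p pics
python3 - <<'E'
from workcell import status, viewer, manip
import cv2,numpy as np
o=status.get_obs();print(o, manip.tip_extent)
for n in("top","side"):
    cv2.imwrite(f"pics/{n}0.png",viewer.camera(n)[:,:,::-1]);m=viewer.camera_model(n);print(n,m)
E
```

```text
{'clock': 0.0, 'joint_pos': array([-1.13459914,  0.33290356, -0.06473243,  1.46094083,  0.0215985 ,
        1.34988816, -0.08844862]), 'joint_velocities': array([-1.68464873e-04,  4.31228360e-04,  7.36419072e-05, -1.51886530e-03,
       -1.19236670e-03,  5.27935357e-04, -7.41823495e-04]), 'tau': array([ 9.93626327e-05, -6.25461459e+01,  4.93236165e-02, -3.91598725e+01,
        1.62258436e-02,  1.00973609e-02, -1.46420305e-06]), 'position': array([0.27662344, 0.56005643, 0.24449644]), 'ee_rot': array([ 2.27341856e-01,  9.73814746e-01, -7.08851542e-04, -1.37869704e-04]), 'ft_force': array([ 5.16248442e-04,  1.34513840e-01, -7.15935052e-01]), 'torque': array([0.05170547, 0.01838286, 0.03924692]), 'grasp_force': 0.0, 'grip_width': 0.9980653136258771} 0.014
top {'fx': 497.7694168981522, 'fy': 497.7694168981522, 'cx': 284.51784978399377, 'cy': 207.4040273865821, 'D': array([-0.03877551,  0.        ,  0.        ,  0.        ,  0.        ]), 'R': array([[ 0.01957628, -0.99980717, -0.00154487],
       [-0.99442289, -0.01931065, -0.10368328],
       [ 0.10363345,  0.00356599, -0.99460916]]), 't': array([0.03346659, 0.54150384, 1.19852013])}
side {'fx': 421.468792918429, 'fy': 421.468792918429, 'cx': 284.3724141699251, 'cy': 217.2667427921129, 'D': array([-0.07034423,  0.        ,  0.        ,  0.        ,  0.        ]), 'R': array([[ 0.96474505, -0.2624792 , -0.0192785 ],
       [-0.19792575, -0.6752939 , -0.71049528],
       [ 0.17347158,  0.68926252, -0.70343784]]), 't': array([-0.50749632,  0.1369241 ,  1.04575209])}
```

View pics/top0.png

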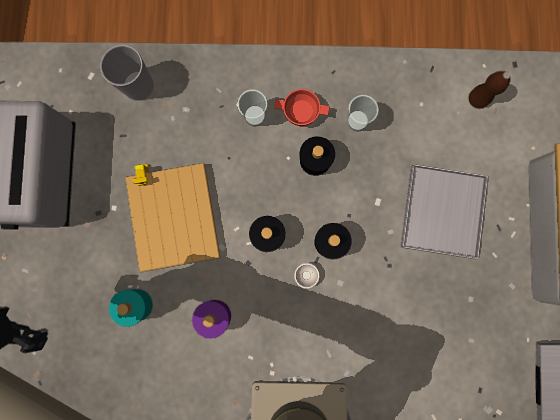

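View pics/side0.png

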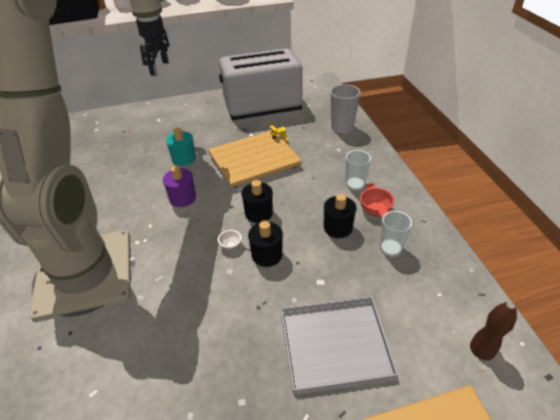

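The top view shows three black cellars with knobs at (318,152), (267,233) and (334,240). The look-alikes are turquoise (124,309), purple (209,320) and a brown mill (490,90), none of them meant. The board is near (173,218) with its clamp at (141,175), the tray near (445,211), the tumblers at (252,107) and (362,112), the poacher at (302,107) and the bowl at (307,275). In the side view the black cellars' knobs are at (256,187), (265,229) and (340,202).

```bash
cat > h.py <<'E'
from workcell import status, viewer, manip
import cv2,numpy as np
from scipy.spatial.transform import Rotation as Ro
def ray(m,uv):
    K=np.array([[m["fx"],0,m["cx"]],[0,m["fy"],m["cy"]],[0,0,1]])
    p=cv2.undistortPoints(np.array(uv,float).reshape(-1,1,2),K,m["D"]).reshape(-1,2)
    d=np.c_[p,np.ones(len(p))]@m["R"]; return -m["R"].T@m["t"],d
def plane(m,uv,z):
    c,d=ray(m,uv); return c+d*((z-c[2])/d[:,2])[:,None]
def tri(m1,u1,m2,u2):
    c1,d1=ray(m1,[u1]);c2,d2=ray(m2,[u2]);d1=d1[0];d2=d2[0]
    s=np.linalg.lstsq(np.c_[d1,-d2],c2-c1,rcond=None)[0];a=c1+s[0]*d1;b=c2+s[1]*d2
    return (a+b)/2,np.linalg.norm(a-b)
def go(x,y,z=None,yaw=None):
    """shift in tool axes; yaw = world angle of finger closing axis (deg), nearest half turn"""
    o=status.get_obs();R=Ro.from_quat(o["ee_rot"]);p=o["position"]
    d=R.inv().apply(np.array([x,y,p[2] if z is None else z])-p)
    Y=R.as_matrix()[:,1];cur=np.degrees(np.arctan2(Y[1],Y[0]))
    t=None if yaw is None else -((yaw-cur+90)%180-90)
    return d.round(4),"closing axis now",cur.round(1),"tool az",t
E
python3 - <<'E'
from h import *
T=viewer.camera_model("top");S=viewer.camera_model("side")
def knobs(f,seeds):
    h=cv2.cvtColor(cv2.imread(f),cv2.COLOR_BGR2HSV);k=cv2.inRange(h,(8,90,120),(25,255,255))
    n,l,st,c=cv2.connectedComponentsWithStats(k)
    return [(c[i],st[i]) for s in seeds for i in [1+np.argmin(np.linalg.norm(c[1:]-s,axis=1)+1e3*(st[1:,4]<15))]]
a=knobs("pics/top0.png",[(318,152),(267,233),(334,240)])
b=knobs("pics/side0.png",[(340,202),(256,187),(265,229)])
for (u,s),(v,t) in zip(a,b): 
    p,e=tri(T,u,S,v);print(u.round(1),s[2:],v.round(1),t[2:],p.round(4),round(e,4),"plane.112",plane(T,[u],.112)[0].round(4))
for n,q,z in(("board",[(127,180),(205,165),(219,257),(140,271)],.03),("tray",[(413,166),(487,177),(480,257),(402,246)],.022)):
    P=plane(T,q,z);c=P.mean(0);print(n,P.round(3)[:,:2].tolist(),c.round(3),[round(np.linalg.norm(P[i]-P[i-1]),3) for i in range(4)])
for n,q,z in(("tum1",(252,104),.1),("tum2",(362,109),.1),("poach",(302,105),.042),("bowl",(307,275),.028)):print(n,plane(T,[q],z)[0].round(3))
d=cv2.imread("pics/top0.png")[120:290,220:390];cv2.imwrite("pics/crop.png",cv2.resize(d,None,fx=3,fy=3,interpolation=2))
o=status.get_obs();print(go(.5,0,.2,0),Ro.from_quat(o["ee_rot"]).as_matrix().round(3))
E
```

```text
[317.4 150.6] [11 10 89] [340.5 199.7] [ 11  14 100] [ 0.6684 -0.0308  0.0989] 0.0013 plane.112 [ 0.6661 -0.0301  0.112 ]
[266.3 232.9] [11 11 93] [254.6 156.7] [  92   69 3243] [0.4718 0.0805 0.196 ] 0.0068 plane.112 [0.4728 0.0842 0.112 ]
[333.9 240.1] [12 11 98] [264.3 227.1] [ 11  15 117] [ 0.4594 -0.0714  0.0997] 0.0009 plane.112 [ 0.4593 -0.0702  0.112 ]
board [[0.601, 0.437], [0.643, 0.244], [0.416, 0.201], [0.378, 0.393]] [0.509 0.319 0.03 ] [np.float64(0.228), np.float64(0.197), np.float64(0.231), np.float64(0.196)]
tray [[0.652, -0.276], [0.628, -0.462], [0.428, -0.44], [0.451, -0.247]] [ 0.54  -0.356  0.022] [np.float64(0.202), np.float64(0.188), np.float64(0.201), np.float64(0.195)]
tum1 [0.779 0.126 0.1  ]
tum2 [ 0.772 -0.136  0.1  ]
poach [0.797 0.005 0.042]
bowl [ 0.377 -0.014  0.028]
(array([-0.4483, -0.4032,  0.0451]), 'closing axis now', np.float64(63.7), 'tool az', np.float64(63.714171343143136)) [[-0.897  0.443 -0.001]
 [ 0.443  0.897 -0.001]
 [-0.    -0.001 -1.   ]]
```

View pics/crop.png

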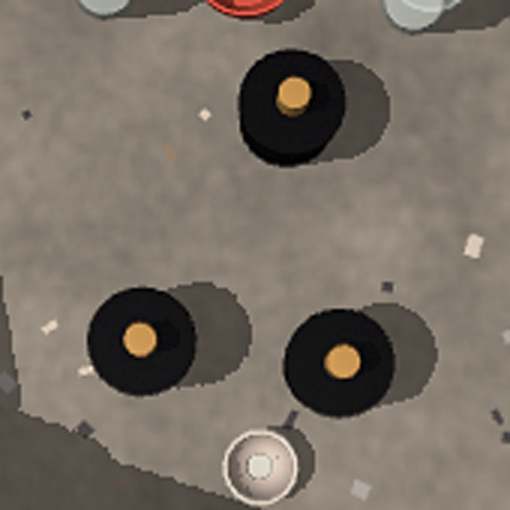

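The crop confirms three black cellars: A far (0.668,-0.030), B left (0.473,0.084) and C right (0.459,-0.070). I'll go above B.

>>> play_rows:
  plan: [0, 0, 63.7, -0.387, -0.34, 0, 1, 0, 0, 63.7, -0.387, -0.34, 0, 1, 0, 0, 63.7, -0.387, -0.34, 0, 1, 0, 0, 63.7, -0.387, -0.34, 0, 1, 0, 0, 63.7, -0.387, -0.34, 0, 1, 0, 0, 63.7, -0.387, -0.34, 0, 1, 0, 0, 63.7, -0.387, -0.34, 0, 1, 0, 0, 63.7, -0.387, -0.34, 0, 1, 0, 0, 63.7, -0.387, -0.34, 0, 1, 0, 0, 63.7, -0.387, -0.34, 0, 1, 0, 0, 63.7, -0.387, -0.34, 0, 1, 0, 0, 63.7, -0.387, -0.34, 0, 1, 0, 0, 63.7, -0.387, -0.34, 0, 1]
  squeeze: 80

```text
clock: 1.72
position: [0.473, 0.0851, 0.2453]
ee_rot: [0.706, 0.708, 0.0, -0.0]
ft_force: [-0.1, -0.6, -0.4]
grip_width: 1.0
grasp_force: 0.0
```

Run:
```python
from h import *
o=status.get_obs();print(o["clock"],o["position"].round(4),o["joint_pos"].round(2),o["ft_force"].round(2));W=viewer.camera_model("wrist")
cv2.imwrite("pics/w1.png",viewer.camera("wrist")[:,:,::-1]);np.save("w1.npy",W,allow_pickle=True)
k=cv2.inRange(cv2.cvtColor(cv2.imread("pics/w1.png"),cv2.COLOR_BGR2HSV),(8,90,120),(25,255,255))
n,l,st,c=cv2.connectedComponentsWithStats(k)
for i in range(1,n):
    if st[i,4]>100: print(c[i].round(1),st[i],plane(W,[c[i]],.105)[0].round(4))
print(go(.473,.084,.1,0))
```

```text
1.725 [0.473  0.0851 0.2453] [-0.67 -0.    0.4   1.85  0.    1.3  -0.27] [-0.14 -0.58 -0.4 ]
[315.1  28.1] [  207     0   242    77 12858] [0.5025 0.2307 0.105 ]
[34.4 60.6] [ 21  45  27  32 672] [0.2685 0.2117 0.105 ]
[278.8 205.6] [266 188  27  33 655] [0.4742 0.0841 0.105 ]
[460.1 308.5] [449 289  25  34 453] [ 0.6698 -0.0312  0.105 ]
[266.  344.6] [255 335  23  20 346] [ 0.4605 -0.0765  0.105 ]
(array([-0.0008, -0.    ,  0.1453]), 'closing axis now', np.float64(0.1), 'tool az', np.float64(0.08059988460084355))
```

View pics/w1.png

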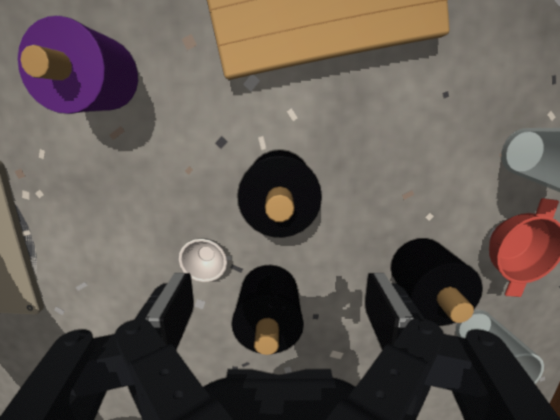

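The wrist view shows the B knob at (279,206), which gives (0.474,0.084) and agrees with the top view. A's knob is at (455,303), C's at (266,344) and the bowl at (204,260). Next: descend, grip, lift a little.

>>> play_rows:
  plan: [0, 0, 0, -0.001, 0.001, 0.05, 1, 0, 0, 0, -0.001, 0.001, 0.1, 1, 0, 0, 0, -0.001, 0.001, 0.13, 1, 0, 0, 0, -0.001, 0.001, 0.145, 1, 0, 0, 0, -0.001, 0.001, 0.145, 1, 0, 0, 0, -0.001, 0.001, 0.145, 0, 0, 0, 0, -0.001, 0.001, 0.145, 0, 0, 0, 0, -0.001, 0.001, 0.145, 0, 0, 0, 0, -0.001, 0.001, 0.145, 0, 0, 0, 0, -0.001, 0.001, 0.145, 0, 0, 0, 0, -0.001, 0.001, 0.145, 0, 0, 0, 0, -0.001, 0.001, 0.145, 0, 0, 0, 0, -0.001, 0.001, 0.145, 0, 0, 0, 0, -0.001, 0.001, 0.135, 0, 0, 0, 0, -0.001, 0.001, 0.125, 0, 0, 0, 0, -0.001, 0.001, 0.115, 0, 0, 0, 0, -0.001, 0.001, 0.115, 0, 0, 0, 0, -0.001, 0.001, 0.115, 0, 0, 0, 0, -0.001, 0.001, 0.115, 0, 0, 0, 0, -0.001, 0.001, 0.115, 0]
  squeeze: 80

```text
clock: 4.28
position: [0.474, 0.0831, 0.13]
ee_rot: [0.707, 0.707, -0.0, -0.0]
ft_force: [0.6, -0.8, -5.2]
grip_width: 0.276
grasp_force: 79.0
```

Run:
```python
from h import *
for i in range(3):
    o=status.get_obs();print(o["clock"],o["position"].round(4),o["ft_force"].round(2),o["torque"].round(2),o["grip_width"])
    im=viewer.camera("wrist")
cv2.imwrite("pics/w2.png",im[:,:,::-1])
```

```text
4.275 [0.474  0.0831 0.13  ] [ 0.62 -0.84 -5.24] [ 0.02 -0.    0.03] 0.2764071684348466
4.325 [0.4741 0.0831 0.1301] [ 0.03  0.41 -5.05] [-0.    0.08 -0.04] 0.27586577932158235
4.375 [0.4741 0.0831 0.1302] [-0.17  0.42 -4.67] [-0.01 -0.05 -0.01] 0.2747640333650535
```

View pics/w2.png

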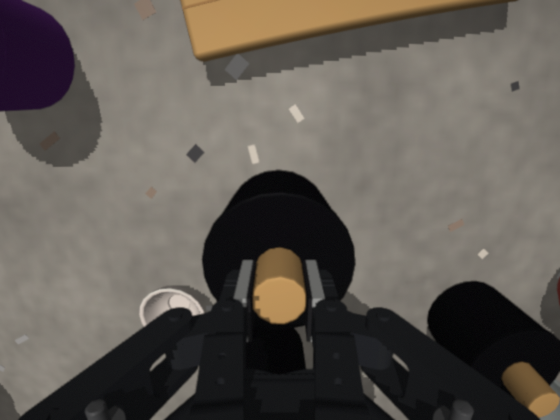

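The knob at (279,290) is held straight between the pads and the cellar is lifted. About 4.7 N means B is half used, so I put it back and go to C.

>>> play_rows:
  plan: [0, 0, 0, 0, 0, 0.01, 0, 0, 0, 0, 0, 0, 0.02, 0, 0, 0, 0, 0, 0, 0.027, 0, 0, 0, 0, 0, 0, 0.03, 0, 0, 0, 0, 0, 0, 0.0305, 0, 0, 0, 0, 0, 0, 0.0305, 0.4, 0, 0, 0, 0, 0, 0.0305, 1, 0, 0, 0, 0, 0, 0.0305, 1, 0, 0, 0, 0, 0, 0.0305, 1, 0, 0, 0, 0, 0, 0.0305, 1, 0, 0, 0, 0, 0, 0.0, 1, 0, 0, 0, 0, 0, -0.04, 1, 0, 0, 0, 0, 0, -0.07, 1, 0, 0, 0, -0.05, -0.005, -0.07, 1, 0, 0, 0, -0.1, -0.01, -0.07, 1, 0, 0, 0, -0.154, -0.014, -0.07, 1, 0, 0, 0, -0.154, -0.014, -0.07, 1, 0, 0, 0, -0.154, -0.014, -0.07, 1]

```text
clock: 6.68
position: [0.4603, -0.0703, 0.2003]
ee_rot: [0.707, 0.707, 0.0, -0.0]
ft_force: [0.0, 0.4, 0.6]
grip_width: 1.002
grasp_force: 0.0
```

Run:
```python
from h import *
o=status.get_obs();print(o["clock"],o["position"].round(4),o["ft_force"].round(2),o["grip_width"]);W=viewer.camera_model("wrist")
cv2.imwrite("pics/w3.png",viewer.camera("wrist")[:,:,::-1])
k=cv2.inRange(cv2.cvtColor(cv2.imread("pics/w3.png"),cv2.COLOR_BGR2HSV),(8,90,120),(25,255,255))
n,l,st,c=cv2.connectedComponentsWithStats(k)
for i in range(1,n):
    if st[i,4]>100: print(c[i].round(1),st[i],plane(W,[c[i]],.105)[0].round(4))
```

```text
6.675 [ 0.4603 -0.0703  0.2003] [0.   0.44 0.6 ] 1.0015792667634222
[298.5   5.5] [280   0  37  15 396] [0.4742 0.078  0.105 ]
[547.5 176.2] [534 161  26  31 660] [ 0.6728 -0.0326  0.105 ]
[277.3 225.1] [262 210  32  31 796] [ 0.4604 -0.0733  0.105 ]
```

>>> play_rows:
  plan: [0, 0, 0, -0.0015, 0, 0.05, 1, 0, 0, 0, -0.0015, 0, 0.085, 1, 0, 0, 0, -0.0015, 0, 0.1, 1, 0, 0, 0, -0.0015, 0, 0.1, 1, 0, 0, 0, -0.0015, 0, 0.1, 0, 0, 0, 0, -0.0015, 0, 0.1, 0, 0, 0, 0, -0.0015, 0, 0.1, 0, 0, 0, 0, -0.0015, 0, 0.1, 0, 0, 0, 0, -0.0015, 0, 0.1, 0, 0, 0, 0, -0.0015, 0, 0.1, 0, 0, 0, 0, -0.0015, 0, 0.1, 0, 0, 0, 0, -0.0015, 0, 0.1, 0, 0, 0, 0, -0.0015, 0, 0.09, 0, 0, 0, 0, -0.0015, 0, 0.08, 0, 0, 0, 0, -0.0015, 0, 0.06, 0, 0, 0, 0, -0.0015, 0, 0.06, 0, 0, 0, 0, -0.0015, 0, 0.06, 0, 0, 0, 0, -0.0015, 0, 0.06, 0]

```text
clock: 8.98
position: [0.4598, -0.0723, 0.1396]
ee_rot: [0.707, 0.707, -0.0, -0.0]
ft_force: [-0.3, 0.0, -2.5]
grip_width: 0.278
grasp_force: 78.9
```

Run:
```python
from h import *
for i in range(2):
    o=status.get_obs();print(o["clock"],o["position"].round(4),o["ft_force"].round(2),o["torque"].round(2),o["grip_width"]);viewer.camera("wrist")
print("tray",go(.54,-.356),"board",go(.49,.305))
```

```text
8.975 [ 0.4598 -0.0723  0.1396] [-0.26  0.01 -2.48] [0.01 0.03 0.02] 0.27778543602400496
9.025 [ 0.4598 -0.0723  0.1397] [ 0.02  0.33 -2.97] [-0.04  0.05  0.01] 0.28093592982495436
tray (array([-0.2836,  0.08  , -0.    ]), 'closing axis now', np.float64(0.0), 'tool az', None) board (array([ 3.774e-01,  3.020e-02, -1.000e-04]), 'closing axis now', np.float64(0.0), 'tool az', None)
```

C reads about 2.7 N, so it is nearly empty and goes to the tray.

>>> play_rows:
  plan: [0, 0, 0, 0, 0, -0.02, 0, 0, 0, 0, -0.03, 0.008, -0.02, 0, 0, 0, 0, -0.07, 0.02, -0.02, 0, 0, 0, 0, -0.11, 0.031, -0.02, 0, 0, 0, 0, -0.15, 0.042, -0.02, 0, 0, 0, 0, -0.19, 0.054, -0.02, 0, 0, 0, 0, -0.23, 0.065, -0.02, 0, 0, 0, 0, -0.26, 0.073, -0.02, 0, 0, 0, 0, -0.284, 0.08, -0.02, 0, 0, 0, 0, -0.284, 0.08, -0.02, 0, 0, 0, 0, -0.284, 0.08, 0, 0, 0, 0, 0, -0.284, 0.08, 0.015, 0, 0, 0, 0, -0.284, 0.08, 0.026, 0, 0, 0, 0, -0.284, 0.08, 0.032, 0, 0, 0, 0, -0.284, 0.08, 0.035, 0, 0, 0, 0, -0.284, 0.08, 0.037, 0, 0, 0, 0, -0.284, 0.08, 0.037, 0]

```text
clock: 11.2
position: [0.5404, -0.3567, 0.1041]
ee_rot: [0.707, 0.707, 0.0, 0.0]
ft_force: [-2.8, 1.3, 4.5]
grip_width: 0.279
grasp_force: 79.8
```

Run:
```python
from h import *
o=status.get_obs();print(o["clock"],o["position"].round(4),o["ft_force"].round(2))
cv2.imwrite("pics/t1.png",viewer.camera("side")[:,:,::-1])
```

```text
11.2 [ 0.5404 -0.3567  0.1041] [-2.8   1.33  4.46]
```

View pics/t1.png

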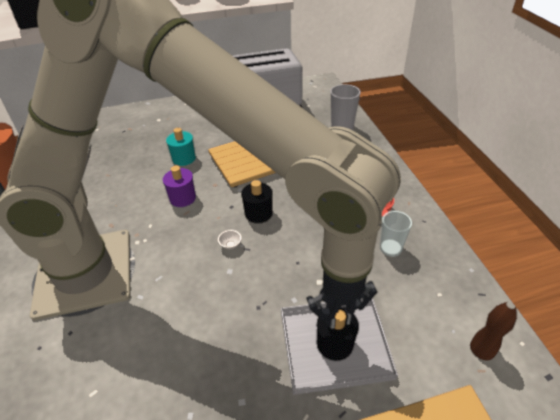

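The side view shows C in the middle of the tray at (337,335), upright and touching down. I release it and go above A.

>>> play_rows:
  plan: [0, 0, 0, 0, 0, 0, 0.4, 0, 0, 0, 0, 0, 0, 1, 0, 0, 0, 0, 0, 0, 1, 0, 0, 0, 0, 0, 0, 1, 0, 0, 0, 0, 0, 0, 1, 0, 0, 0, 0, 0, -0.03, 1, 0, 0, 0, 0, 0, -0.07, 1, 0, 0, 0, 0, 0, -0.097, 1, 0, 0, 0, 0.06, 0.02, -0.097, 1, 0, 0, 0, 0.12, 0.046, -0.097, 1, 0, 0, 0, 0.18, 0.07, -0.097, 1, 0, 0, 0, 0.24, 0.094, -0.097, 1, 0, 0, 0, 0.29, 0.114, -0.097, 1, 0, 0, 0, 0.326, 0.128, -0.097, 1, 0, 0, 0, 0.326, 0.128, -0.097, 1, 0, 0, 0, 0.326, 0.128, -0.097, 1]

```text
clock: 13.25
position: [0.668, -0.0313, 0.2002]
ee_rot: [0.707, 0.707, -0.0, 0.0]
ft_force: [0.8, -0.7, 0.5]
grip_width: 1.0
grasp_force: 0.0
```

Run:
```python
from h import *
o=status.get_obs();print(o["clock"],o["position"].round(4),o["ft_force"].round(2),o["grip_width"]);W=viewer.camera_model("wrist")
im=viewer.camera("wrist")
k=cv2.inRange(cv2.cvtColor(im,cv2.COLOR_RGB2HSV),(8,90,120),(25,255,255))
n,l,st,c=cv2.connectedComponentsWithStats(k)
for i in range(1,n):
    if st[i,4]>100: print(c[i].round(1),st[i],plane(W,[c[i]],.105)[0].round(4))
```

```text
13.25 [ 0.668  -0.0313  0.2002] [ 0.83 -0.71  0.5 ] 1.0004022228069451
[ 5.6 70.3] [  0  52  14  36 409] [0.4742 0.0832 0.105 ]
[276.8 222.4] [261 201  33  39 877] [ 0.6677 -0.0321  0.105 ]
[542.6 245.1] [526 242  34   7 149] [ 0.8935 -0.0532  0.105 ]
```

A's knob is centred, so descend, grip and lift.

>>> play_rows:
  plan: [0, 0, 0, 0, 0, 0.05, 1, 0, 0, 0, 0, 0, 0.085, 1, 0, 0, 0, 0, 0, 0.1, 1, 0, 0, 0, 0, 0, 0.1, 1, 0, 0, 0, 0, 0, 0.1, 0, 0, 0, 0, 0, 0, 0.1, 0, 0, 0, 0, 0, 0, 0.1, 0, 0, 0, 0, 0, 0, 0.1, 0, 0, 0, 0, 0, 0, 0.1, 0, 0, 0, 0, 0, 0, 0.1, 0, 0, 0, 0, 0, 0, 0.1, 0, 0, 0, 0, 0, 0, 0.1, 0, 0, 0, 0, 0, 0, 0.09, 0, 0, 0, 0, 0, 0, 0.08, 0, 0, 0, 0, 0, 0, 0.06, 0, 0, 0, 0, 0, 0, 0.03, 0, 0, 0, 0, 0, 0, 0.01, 0, 0, 0, 0, 0, 0, 0.01, 0, 0, 0, 0, 0, 0, 0.01, 0]
  squeeze: 90

```text
clock: 15.68
position: [0.6677, -0.0301, 0.1892]
ee_rot: [0.707, 0.707, -0.0, -0.001]
ft_force: [-0.4, -0.0, -9.9]
grip_width: 0.278
grasp_force: 89.3
```

Run:
```python
from h import *
for i in range(2):
    o=status.get_obs();print(o["clock"],o["position"].round(4),o["ft_force"].round(2),o["torque"].round(2),o["grip_width"]);viewer.camera("wrist")
print(go(.49,.305))
```

```text
15.675 [ 0.6677 -0.0301  0.1892] [-0.43 -0.03 -9.88] [-0.    0.02  0.02] 0.27751819902402053
15.725 [ 0.6676 -0.03    0.1889] [-0.64 -0.23 -8.45] [ 0.02 -0.02 -0.05] 0.2756433298551495
(array([ 0.3352, -0.1775,  0.0004]), 'closing axis now', np.float64(0.0), 'tool az', None)
```

A reads about 8.5 N or more, so it is full. It goes to the board.

>>> play_rows:
  plan: [0, 0, 0, 0.03, -0.016, 0, 0, 0, 0, 0, 0.07, -0.037, 0, 0, 0, 0, 0, 0.11, -0.058, 0, 0, 0, 0, 0, 0.15, -0.08, 0, 0, 0, 0, 0, 0.19, -0.1, 0, 0, 0, 0, 0, 0.23, -0.122, 0, 0, 0, 0, 0, 0.27, -0.143, 0, 0, 0, 0, 0, 0.305, -0.162, 0, 0, 0, 0, 0, 0.335, -0.178, 0, 0, 0, 0, 0, 0.335, -0.178, 0, 0, 0, 0, 0, 0.335, -0.178, 0.02, 0, 0, 0, 0, 0.335, -0.178, 0.038, 0, 0, 0, 0, 0.335, -0.178, 0.048, 0, 0, 0, 0, 0.335, -0.178, 0.053, 0, 0, 0, 0, 0.335, -0.178, 0.056, 0, 0, 0, 0, 0.335, -0.178, 0.058, 0, 0, 0, 0, 0.335, -0.178, 0.06, 0, 0, 0, 0, 0.335, -0.178, 0.06, 0, 0, 0, 0, 0.335, -0.178, 0.06, 0]

```text
clock: 18.15
position: [0.4903, 0.305, 0.1311]
ee_rot: [0.707, 0.707, 0.001, -0.0]
ft_force: [-4.2, -1.3, 2.8]
grip_width: 0.274
grasp_force: 91.0
```

Run:
```python
from h import *
o=status.get_obs();print(o["clock"],o["position"].round(4),o["ft_force"].round(2))
cv2.imwrite("pics/t2.png",viewer.camera("side")[:,:,::-1])
```

```text
18.15 [0.4903 0.305  0.1311] [-4.2  -1.31  2.78]
```

View pics/t2.png

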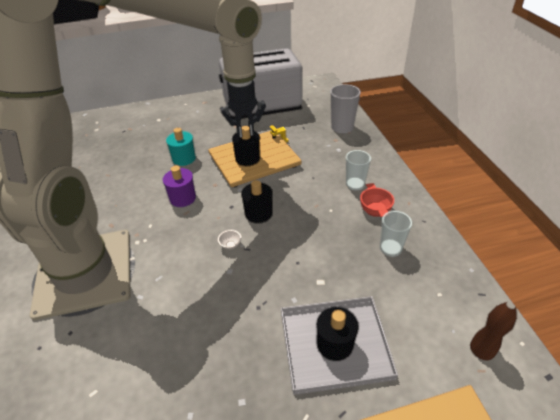

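A stands on the board at (247,148), carried by it, and C stands in the tray at (337,335). Release and rise.

>>> play_rows:
  plan: [0, 0, 0, 0, 0, 0, 0.4, 0, 0, 0, 0, 0, 0, 1, 0, 0, 0, 0, 0, 0, 1, 0, 0, 0, 0, 0, 0, 1, 0, 0, 0, 0, 0, 0, 1, 0, 0, 0, 0, 0, -0.03, 1, 0, 0, 0, 0, 0, -0.07, 1, 0, 0, 0, 0, 0, -0.12, 1, 0, 0, 0, 0, 0, -0.12, 1, 0, 0, 0, 0, 0, -0.12, 1]

```text
clock: 19.45
position: [0.4899, 0.3046, 0.2499]
ee_rot: [0.707, 0.707, -0.0, -0.0]
ft_force: [0.1, -0.1, -0.8]
grip_width: 1.0
grasp_force: 0.0
```

Run:
```python
from h import *
o=status.get_obs();print(o["clock"],o["position"].round(4),o["ft_force"].round(2))
a=viewer.camera("side");b=viewer.camera("top");cv2.imwrite("pics/f.png",np.vstack([a[60:400],b[60:300]])[:,:,::-1])
```

```text
19.45 [0.4899 0.3046 0.2499] [ 0.06 -0.11 -0.76]
```

View pics/f.png

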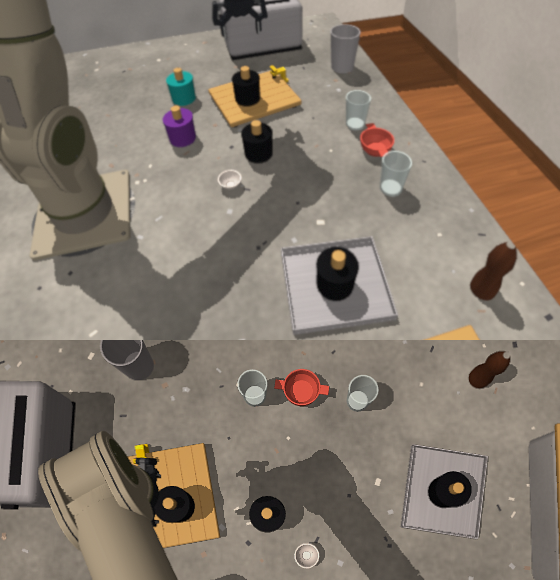

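All are upright and in place: A on the board, C centred in the tray and B at its spot. The bystanders have not moved.

```bash
python3 -c "
from workcell import manip
print(manip.hand_in())"
```

```text
the job is handed in; nothing more can be done
None
```

I handed the job in with the full cellar on the board, the nearly empty one in the tray and the half-used one back where it stood; the last pictures show all three upright and the bystanders unmoved, but no verdict came back.

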